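# Move a drive set to the replacement dock in the same bay order

## Robot

A 7-joint arm with a two-finger parallel gripper is mounted at the origin on a cart in front of the work surface, level with it; the furniture and walls round the work are solid. World frame = base frame: x ahead of the robot, y to its left, z up, the work surface at z = 0. Lengths are in mm, angles in rad, forces in N, time in s.
With the tool pointing down it reaches from about 425 to 1025 mm from the base axis. Payload 9.4 kg.
Tool frame: the origin (TCP) lies midway between the tips of the shut fingers; the grasp point (between the pads) lies 19 mm behind it; z points along the fingers, y is the line along which they close (so a half turn about z gives the same grasp; the last joint's range is limited). The gripper opens to 93 mm and grips with 3 to 60 N. Pads are 15 mm wide; open, the fingers measure 128 mm over their backs; the gripper's body (75 mm by 188 mm) begins 65 mm behind the grasp point.
Start: joints at [-1.426, 0.599, -0.003, 1.599, 0.002, 0.943, -0.08], TCP at [159.495, 707.238, 218.618] pointing down, gripper open.
Joint ranges: [-2.57, 2.57], [-0.35, 1.97], [-1.29, 1.29], [0.11, 2.56], [-1.05, 4.19], [0.11, 1.86], [-2.63, 2.63]. Speed limits (rad/s): [2.22, 2.22, 3.01, 3.01, 3.14, 3.14, 3.14].

## Interface

Orientations are given as a 3x3 rotation matrix whose columns are the frame's x, y, z axes.
In Python, from cell import get_state, grab_frame, hand_in gives the robot as it stands.
- The arm moves only by the shell command python3 -m handwheel 'ROWS' [OPENING]. ROWS is JSON, a list of rows, each an object with "offset": the shift along the tool's x, y, z in mm, a list of three; "spin": the turn about the tool's z in degrees. In form: [{"offset": [tx, ty, tz], "spin": spin}, ...]. A call has 1 to 5 rows; each row shifts and turns the commanded pose from where the row before left it, along the tool's axes as they then stand; what a row does not reach is not made up. A row lasts 1/12 s, in which the tool goes at most 41.7 mm and 7.16 degrees, less where a joint would pass 70% of its speed; a pose out of reach is approached as far as the arm can. A call is refused whole if a number of a shift passes 41.7 or a number of a turn 7.16, either way. A call with a gripper value outside its range is refused whole. OPENING is the gripper's target within -1 to 1 (shut at 1, half-way at 0, fully open at -1), set as the call begins (- or left out, the last holds). The fingers move at their own pace and stop on an object; the grip force is fixed at half the most. Time passes only in rows, so rows that do not move let the fingers close. It gives the time, the measured TCP pose, the force, the opening and the grip force at its end, in the units of the state.
- get_state(): the state, without advancing time (a new reading comes with each control period).
- grab_frame(name): name is "scene" or "top" or "wrist"; returns a dict with "color" (420x560x3 uint8, red, green, blue), "z_map" (420x560 float32, mm along the optical axis (not along the pixel's ray), 0 where there is no reading), "K" (3x3 intrinsics, pixels), "distortion" ([k1, k2, p1, p2, k3] as OpenCV has them; the pictures are not rectified), "position" and "rotation" of the camera in the world; the wrist camera has in their place "tool_from_camera" (4x4, takes a point from camera to tool coordinates, whose origin is the TCP and whose axes are the flange's). Camera axes: x right, y down, z forward; pixel columns grow to the right and rows downward; lengths in mm; the calibration is good to about 2 mm. A picture is of the moment at which its call begins: read the wrist's pose just before it.
- hand_in(): hands the job in; it is judged then, once.
The state is a dict: "clock": time; "qpos": joint angles; "joint_vel": joint speeds; "joint_torque": joint torques, N m; "ee_pos": TCP position; "tool_rot": TCP orientation; "force": force on the tool from outside, world axes, zero at the start; "ft_torque": the same for the moment, N m; "gripper_width": finger opening in mm; "grip_force": force on a finger pad.
Only numpy, scipy, OpenCV 4.12 (cv2) and the standard library are available. Lean on these libraries where they do the work, as an engineer would, in place of code of your own. Each camera call takes 0.05 s, during which the arm holds its last target. There are 200 camera calls.

## Task

The dark grey drive dock has failed: move its four drives across to the white replacement dock, each into the same bay that it had in the old one, counted from the power-button end, because the array only comes up if the order is kept. Carry the drives upright, lower each one fully home onto the floor of its bay before letting go (do not drop it), and leave all four standing there.

Things in the scene. Friction and masses are not known exactly. Their poses are not given: they have to be found in the camera images.
- old_dock: failed dock, dark grey, red lamps; holds the drives at the start. 260 (y) x 114 (x) x 72 mm, fixed. Origin: centre of underside; -x is the long side near the robot. Four bays, open upward, at y = +90, +30, -30, -90 mm, x = 0; power button on top at the -y end (robot's right). A bay: flat floor at z = 12; slot 28 (y) x 90 (x) mm up to z = 46, flaring to 38 x 98 at z = 72
- new_dock: replacement dock, white, green lamps; empty, same model as the old. 260 (y) x 114 (x) x 72 mm, fixed. Origin: centre of underside; -x is the long side near the robot. Four bays, open upward, at y = +90, +30, -30, -90 mm, x = 0; power button on top at the -y end (robot's right). A bay: flat floor at z = 12; slot 28 (y) x 90 (x) mm up to z = 46, flaring to 38 x 98 at z = 72
- drive_red: drive with the red grip, loose, about 0.2 kg: a plate 80 (x) x 20 (y, along the row) x 100 mm tall; on top a red upright grip 56 (x) x 12 (y) x 34 mm tall. Origin: centre of underside; z up. In a bay the underside is at z = 12 mm, grip top at 146. Grips are 60 mm apart between centres: open the fingers only part-way, pinch the 12 mm from above. Slides straight up. Same both ways round
- drive_yellow: drive with the yellow grip, loose, about 0.2 kg: a plate 80 (x) x 20 (y, along the row) x 100 mm tall; on top a yellow upright grip 56 (x) x 12 (y) x 34 mm tall. Origin: centre of underside; z up. In a bay the underside is at z = 12 mm, grip top at 146. Grips are 60 mm apart between centres: open the fingers only part-way, pinch the 12 mm from above. Slides straight up. Same both ways round
- drive_green: drive with the green grip, loose, about 0.2 kg: a plate 80 (x) x 20 (y, along the row) x 100 mm tall; on top a green upright grip 56 (x) x 12 (y) x 34 mm tall. Origin: centre of underside; z up. In a bay the underside is at z = 12 mm, grip top at 146. Grips are 60 mm apart between centres: open the fingers only part-way, pinch the 12 mm from above. Slides straight up. Same both ways round
- drive_blue: drive with the blue grip, loose, about 0.2 kg: a plate 80 (x) x 20 (y, along the row) x 100 mm tall; on top a blue upright grip 56 (x) x 12 (y) x 34 mm tall. Origin: centre of underside; z up. In a bay the underside is at z = 12 mm, grip top at 146. Grips are 60 mm apart between centres: open the fingers only part-way, pinch the 12 mm from above. Slides straight up. Same both ways round
- tag_red: small red tag, 26 mm wide (y), clipped over the front wall of the old dock, fixed: marks the bay where the drive with the red grip stood. Origin on top of the wall, 53 mm in front (-x) of the bay's centre
- tag_yellow: small yellow tag, 26 mm wide (y), clipped over the front wall of the old dock, fixed: marks the bay where the drive with the yellow grip stood. Origin on top of the wall, 53 mm in front (-x) of the bay's centre
- tag_green: small green tag, 26 mm wide (y), clipped over the front wall of the old dock, fixed: marks the bay where the drive with the green grip stood. Origin on top of the wall, 53 mm in front (-x) of the bay's centre
- tag_blue: small blue tag, 26 mm wide (y), clipped over the front wall of the old dock, fixed: marks the bay where the drive with the blue grip stood. Origin on top of the wall, 53 mm in front (-x) of the bay's centre

How it is judged:
By the outcome, as a careful person would: the job done as asked, in the order asked, and still so for the second after the job is handed in, with the robot touching nothing.
It also fails if it takes over 109 s, if anything falls off the work surface, if the arm or the gripper's body presses on something with over 40 N, if the wrist force passes 120 N, or if a joint passes its speed limit or range.

## Working session

There is one attempt and no reset: what is moved stays moved. The work goes in short steps, Python scripts to look and compute and a shell command to move; the robot and the scene stay as the last step left them, time stands still between calls to the robot, and variables do not carry over. Pictures are saved under pics/ and viewed, at most 14 in all, crops included, and the job is handed in when it is done.

```bash
mkdir -p pics; ls; cat > h.py <<'E'
import numpy as np, cv2
from cell import get_state, grab_frame
def pix2w(f,u,v,z=None,st=None):
    """pixel -> world; by depth, or on plane z"""
    K=np.array(f["K"],float); d=np.array(f["distortion"],float)
    n=cv2.undistortPoints(np.array([[[u,v]]],float),K,d)[0,0]; r=np.array([n[0],n[1],1.])
    if "position" in f: R=np.array(f["rotation"]);p=np.array(f["position"])
    else:
        T=np.array(f["tool_from_camera"]);Rt=np.array(st["tool_rot"])
        R=Rt@T[:3,:3];p=Rt@T[:3,3]+np.array(st["ee_pos"])
    if z is None: s=f["z_map"][int(round(v)),int(round(u))]
    else: s=(z-p[2])/(R@r)[2]
    return p+R@r*s
def save(f,n): cv2.imwrite("pics/"+n+".png",f["color"][:,:,::-1])
E
python3 - <<'E'
from h import *
import pickle
s=get_state();print(s)
for n in("top","scene"):
    f=grab_frame(n);save(f,n+"0");pickle.dump(f,open(n+".pkl","wb"));print(f["position"],f["rotation"])
E
```

```text
pics
{'clock': 0.0, 'qpos': array([-1.42570375,  0.600131  , -0.00254908,  1.60015005,  0.0017732 ,
        0.94291089, -0.07978933]), 'joint_vel': array([ 0.00029739,  0.00021581,  0.00046214, -0.00090194,  0.00145352,
       -0.00251435, -0.0013099 ]), 'joint_torque': array([ 3.01773453e-04, -7.65066862e+01,  1.49747875e+00, -2.52352917e+01,
       -5.23856899e-02,  1.67760003e-02,  1.25392603e-04]), 'ee_pos': array([159.38116596, 706.74276712, 217.74844188]), 'tool_rot': array([[-9.75517516e-01,  2.19921627e-01, -2.32123301e-04],
       [ 2.19921716e-01,  9.75516244e-01, -1.58006673e-03],
       [-1.21050795e-04, -1.59243172e-03, -9.99998725e-01]]), 'force': array([0.92811889, 0.2089461 , 0.89264221]), 'ft_torque': array([-0.05515731,  0.00238793,  0.08854963]), 'grip_force': 0.0, 'gripper_width': 92.94879602604973}
[ 401.44913482  -35.83079764 1201.52335971] [[ 0.00992321 -0.99659433  0.08186129]
 [-0.99975152 -0.00825378  0.0207067 ]
 [-0.01996051 -0.08204643 -0.9964286 ]]
[   1.97819503 -407.28711888  864.30956511] [[ 0.6319503  -0.59220556  0.49993139]
 [-0.77490178 -0.49354923  0.39488781]
 [ 0.012886   -0.6369472  -0.77079973]]
```

View pics/top0.png

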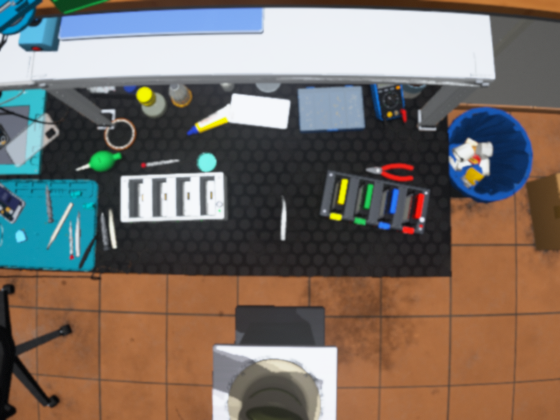

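View pics/scene0.png

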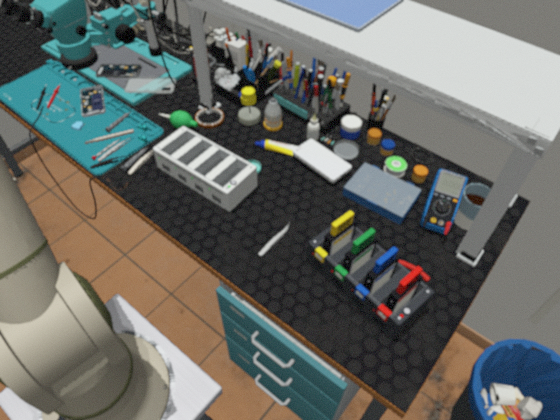

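The top view shows the white dock around (173,196), with its button on the right at (220,210). The old dock is around (375,202), tilted, with grips running yellow, green, blue, red from left to right. I'll enlarge both.

```bash
python3 - <<'E'
from h import *
import pickle
f=pickle.load(open("top.pkl","rb"));c=f["color"][:,:,::-1]
a=cv2.resize(c[160:250,310:440],None,fx=6,fy=6,interpolation=cv2.INTER_CUBIC)
b=cv2.resize(c[160:235,110:240],None,fx=6,fy=6,interpolation=cv2.INTER_CUBIC)
cv2.imwrite("pics/oldc.png",a);cv2.imwrite("pics/newc.png",b)
E
```

```text
(no output)
```

View pics/oldc.png

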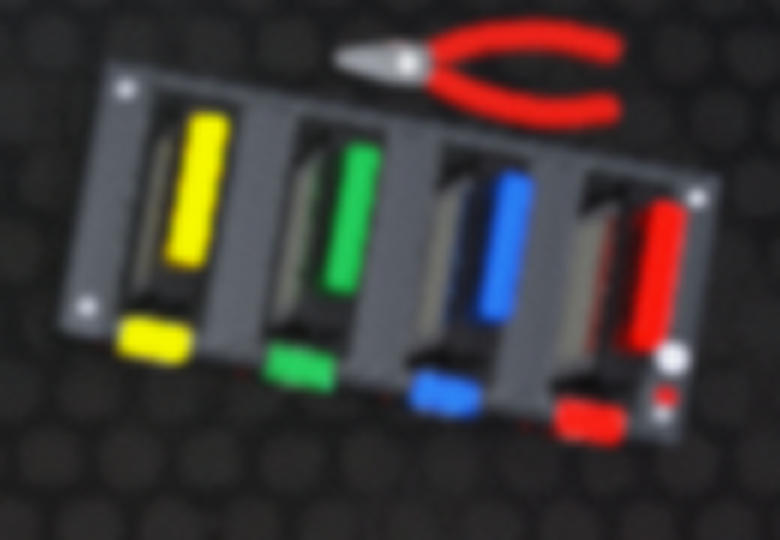

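View pics/newc.png

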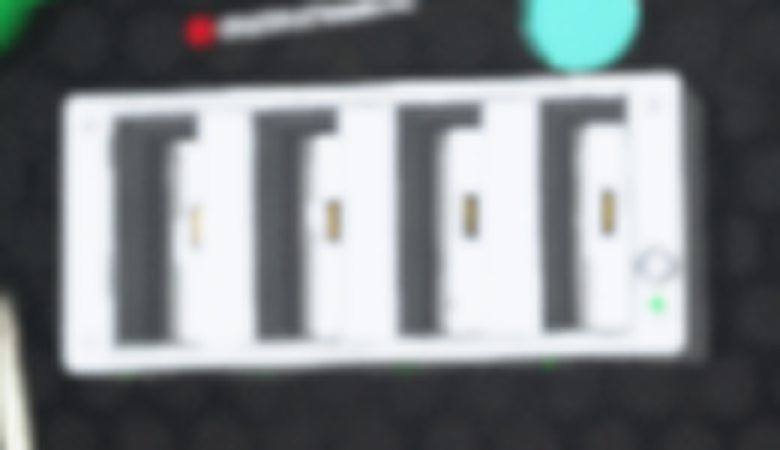

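```bash
python3 - <<'E'
from h import *
import pickle
f=pickle.load(open("top.pkl","rb"))
P=lambda o,x,y,z:pix2w(f,o+(x+.5)/6-.5,160+(y+.5)/6-.5,z)
for n,x,y in(("y",198,190),("g",352,218),("b",506,247),("r",657,276)):
    print(n,P(310,x,y,146).round(1),pix2w(f,310+x/6,160+y/6).round(1))
for nm,o,C in(("old",310,[(108,65),(720,178),(682,440),(62,330)]),("new",110,[(64,97),(682,74),(684,355),(66,374)])):
    w=np.array([P(o,x,y,72) for x,y in C]);c=w.mean(0);d=(w[0]+w[3]-w[1]-w[2])/2;e=(w[0]+w[1]-w[2]-w[3])/2
    print(nm,c.round(1),np.linalg.norm(d),np.linalg.norm(e),"yaw",np.degrees(np.arctan2(-d[0],d[1])),np.degrees(np.arctan2(e[1],e[0])))
    ux=np.array([np.cos(a:=np.arctan2(-d[0],d[1])),np.sin(a)]);uy=np.array([-ux[1],ux[0]])
    for k in(90,30,-30,-90): print((c[:2]+uy*k).round(1))
f=pickle.load(open("scene.pkl","rb"))
for u,v in((150,167),(200,190),(340,15),(530,60)): print(pix2w(f,u,v).round(0))
f=pickle.load(open("top.pkl","rb"))
for u,v in((100,70),(300,40),(450,70),(206,162),(102,160),(146,96),(20,30)): print(u,v,pix2w(f,u,v).round(0))
E
```

```text
y [ 532.5 -155.5  146. ] [ 531.2 -156.1  148.8]
g [ 522.4 -214.1  146. ] [ 521.8 -215.5  143.4]
b [ 511.9 -273.   146. ] [ 511.5 -275.1  141. ]
r [ 501.4 -331.4  146. ] [ 500.5 -332.7  144.8]
old [ 516.9 -244.3   72. ] 256.0974111681651 109.2824302329237 yaw -9.719896832042542 -9.519154433823648
[ 532.1 -155.6]
[ 522.  -214.7]
[ 511.8 -273.9]
[ 501.7 -333. ]
new [524.7 256.3  72. ] 259.96636214007566 115.47161187093903 yaw 2.2327192454278717 2.220564473522588
[521.2 346.2]
[523.6 286.2]
[525.9 226.3]
[528.2 166.3]
[452. 403.  -2.]
[470. 222.  17.]
[817.  78. 396.]
[ 950. -305.  383.]
100 70 [732. 325. 383.]
300 40 [785. -53. 383.]
450 70 [ 733. -332.  383.]
206 162 [626. 185.  -3.]
102 160 [622. 449.  49.]
146 96 [774. 323. 100.]
20 30 [687. 328. 656.]
```

```bash
cat > go.py <<'E'
# go.py x y z yaw : remaining offset in tool axes for goal (dock yaw deg)
import sys; from h import *
x,y,z,a=map(float,sys.argv[1:5]);s=get_state();R=np.array(s["tool_rot"])
yaw=np.degrees(np.arctan2(-R[0,1],R[1,1]))
d=R.T@(np.array([x,y,z])-s["ee_pos"])
print("t",round(s["clock"],2),"pos",s["ee_pos"].round(1),"yaw",yaw.round(2),"| off",d.round(1),"spin",round(-(a-yaw),2),"F",s["force"].round(1),"w",round(s["gripper_width"],1),"g",s["grip_force"])
E
r='[{"offset":[-24.5,-20.3,0],"spin":0},{"offset":[-24.5,-20.3,0],"spin":0},{"offset":[-24.5,-20.3,0],"spin":0},{"offset":[-24.5,-20.3,0],"spin":0},{"offset":[-24.5,-20.3,0],"spin":0}]' >/dev/null
python3 -m handwheel '[{"offset":[-24.5,-20.3,0],"spin":0},{"offset":[-24.5,-20.3,0],"spin":0},{"offset":[-24.5,-20.3,0],"spin":0},{"offset":[-24.5,-20.3,0],"spin":0},{"offset":[-24.5,-20.3,0],"spin":0}]' 0.14
python3 go.py 450 330 218 -9.7
python3 -m handwheel '[{"offset":[-24.5,-20.3,0],"spin":0},{"offset":[-24.5,-20.3,0],"spin":0},{"offset":[-24.5,-20.3,0],"spin":0},{"offset":[-24.5,-20.3,0],"spin":0},{"offset":[-24.5,-20.3,0],"spin":0}]'
python3 go.py 450 330 218 -9.7
```

```text
clock: 0.52
ee_pos: [257.3, 579.7, 218.2]
tool_rot: [[-0.976, 0.22, -0.0], [0.22, 0.976, -0.001], [-0.0, -0.001, -1.0]]
force: [0.9, 0.6, -0.8]
gripper_width: 64.2
grip_force: 0.0
t 0.52 pos [257.3 579.7 218.2] yaw -12.69 | off [-242.9 -201.3    0.4] spin -2.99 F [ 0.9  0.6 -0.8] w 64.2 g 0.0
clock: 0.93
ee_pos: [354.5, 453.8, 218.4]
tool_rot: [[-0.976, 0.22, -0.0], [0.22, 0.976, -0.0], [0.0, -0.0, -1.0]]
force: [0.6, 0.0, -0.2]
gripper_width: 40.2
grip_force: 0.0
t 0.93 pos [354.5 453.8 218.4] yaw -12.7 | off [-120.4  -99.8    0.5] spin -3.0 F [ 0.6  0.  -0.2] w 40.2 g 0.0
```

```bash

python3 -m handwheel '[{"offset":[-24,-20,0],"spin":-0.6},{"offset":[-24,-20,0],"spin":-0.6},{"offset":[-24,-20,0],"spin":-0.6},{"offset":[-24,-20,0],"spin":-0.6},{"offset":[-24,-20,0],"spin":-0.6}]' >/dev/null
python3 -m handwheel '[{"offset":[-10.9,-31,0],"spin":0},{"offset":[-10.9,-31,0],"spin":0},{"offset":[-10.9,-31,0],"spin":0},{"offset":[-10.9,-31,0],"spin":0},{"offset":[-10.9,-31,0],"spin":0}]' >/dev/null
python3 -m handwheel '[{"offset":[-10.9,-31,0],"spin":0},{"offset":[-10.9,-31,0],"spin":0},{"offset":[-10.9,-31,0],"spin":0},{"offset":[-10.9,-31,0],"spin":0},{"offset":[-10.9,-31,0],"spin":0}]' >/dev/null
python3 go.py 532 -155.5 218 -9.7
python3 -m handwheel '[{"offset":[-10.9,-31,0],"spin":0},{"offset":[-10.9,-31,0],"spin":0},{"offset":[-10.9,-31,0],"spin":0},{"offset":[-10.9,-31,0],"spin":0},{"offset":[-10.9,-31,0],"spin":0}]' >/dev/null
python3 -m handwheel '[{"offset":[0,0,0],"spin":0},{"offset":[0,0,0],"spin":0}]'
python3 go.py 532 -155.5 218 -9.7
python3 - <<'E'
from h import *
import pickle
s=get_state();f=grab_frame("wrist");save(f,"w1");pickle.dump((s,f),open("w1.pkl","wb"))
E
```

```text
t 2.18 pos [506.5   7.8 218.6] yaw -9.7 | off [ -52.7 -156.7    0.6] spin -0.0 F [ 0.6 -0.5 -0.1] w 39.7 g 0.0
clock: 2.77
ee_pos: [533.9, -154.5, 218.3]
tool_rot: [[-0.985, 0.172, -0.001], [0.172, 0.985, -0.0], [0.0, -0.0, -1.0]]
force: [0.9, 0.1, -0.2]
gripper_width: 39.6
grip_force: 0.0
t 2.77 pos [ 533.9 -154.5  218.3] yaw -9.93 | off [ 1.7 -1.3  0.3] spin -0.23 F [ 0.9  0.1 -0.2] w 39.6 g 0.0
```

View pics/w1.png

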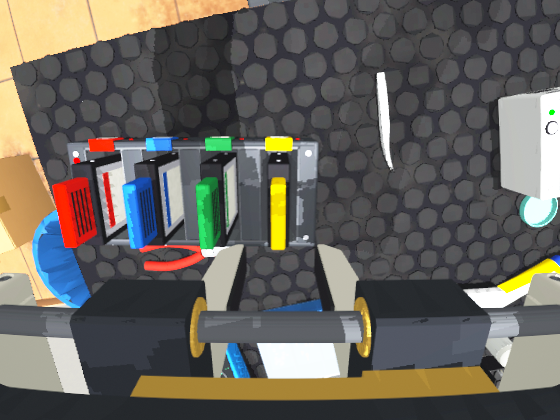

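The wrist view shows the yellow grip's top face at u 271–286, v 178–248, lying between the finger lines. Dock alignment looks parallel.

```bash
python3 - <<'E'
from h import *
import pickle
s,f=pickle.load(open("w1.pkl","rb"))
for u,v,z in((279,178,146),(278.5,248,146),(278.5,213,146),(318,143,72),(68,143,72),(316,246,72),(77,245,72)): print(u,v,pix2w(f,u,v,z,s).round(1))
print(pix2w(f,278,200,None,s), pix2w(f,300,160,None,s))
f=f["color"];h=cv2.cvtColor(f,cv2.COLOR_RGB2HSV);m=(abs(h[:,:,0].astype(int)-27)<6)&(h[:,:,1]>200)&(h[:,:,2]>200);m[:155]=0;m[260:]=0;m[:,320:]=0
v,u=np.nonzero(m);print(u.min(),u.max(),v.min(),v.max())
E
```

```text
279 178 [ 498.7 -149.1  146. ]
278.5 248 [ 556.8 -159.7  146. ]
278.5 213 [ 526.8 -154.4  146. ]
318 143 [ 484.2 -107.5   72. ]
68 143 [ 437.9 -359.    72. ]
316 246 [ 593.1 -125.    72. ]
77 245 [ 547.3 -389.3   72. ]
[ 515.90746377 -152.88927026  146.56461934] [ 497.89409234 -127.74039195   71.21525917]
271 285 178 249
```

```bash

python3 -m handwheel '[{"offset":[2.7,-1.5,0],"spin":0},{"offset":[0,0,25],"spin":0},{"offset":[0,0,25],"spin":0},{"offset":[0,0,25],"spin":0},{"offset":[0,0,25],"spin":0}]' >/dev/null
python3 -m handwheel '[{"offset":[0,0,0],"spin":0},{"offset":[0,0,0],"spin":0}]' >/dev/null
python3 go.py 531 -155.5 118 -10
python3 -m handwheel '[{"offset":[0,0,0],"spin":0},{"offset":[0,0,0],"spin":0},{"offset":[0,0,0],"spin":0},{"offset":[0,0,0],"spin":0},{"offset":[0,0,0],"spin":0}]' 1 >/dev/null
python3 go.py 531 -155.5 118 -10
```

```text
t 3.4 pos [ 530.6 -152.2  118.1] yaw -9.6 | off [-1.  -3.2  0.1] spin 0.4 F [-1.  -0.8  0.4] w 39.8 g 0.0
t 3.82 pos [ 531.7 -153.7  119.5] yaw -9.72 | off [ 0.4 -1.9  1.5] spin 0.28 F [-0.2  1.1 -1.8] w 12.3 g 30.302663147449493
```

```bash

python3 -m handwheel '[{"offset":[0,0,-15],"spin":0},{"offset":[0,0,-25],"spin":0},{"offset":[0,0,-30],"spin":0},{"offset":[0,0,-30],"spin":0},{"offset":[0,0,-30],"spin":0}]' >/dev/null
python3 go.py 521.2 346.2 248 2.2
python3 -m handwheel '[{"offset":[0,10,0],"spin":-2.4},{"offset":[0,20,0],"spin":-2.4},{"offset":[0,28,0],"spin":-2.4},{"offset":[0,28,0],"spin":-2.4},{"offset":[0,28,0],"spin":-2.4}]' 
python3 go.py 521.2 346.2 248 2.2
python3 -m handwheel '[{"offset":[0,28,0],"spin":0},{"offset":[0,28,0],"spin":0},{"offset":[0,28,0],"spin":0},{"offset":[0,28,0],"spin":0},{"offset":[0,28,0],"spin":0}]' >/dev/null
python3 -m handwheel '[{"offset":[0,28,0],"spin":0},{"offset":[0,28,0],"spin":0},{"offset":[0,28,0],"spin":0},{"offset":[0,28,0],"spin":0},{"offset":[0,28,0],"spin":0}]' >/dev/null
python3 go.py 521.2 346.2 248 2.2
```

```text
t 4.23 pos [ 530.7 -153.5  250.1] yaw -9.72 | off [ 93.7 490.9   2.1] spin -11.92 F [ 0.7  0.3 -2.4] w 11.8 g 29.99188005924225
clock: 4.65
ee_pos: [538.9, -38.7, 248.3]
tool_rot: [[-0.999, -0.042, -0.0], [-0.042, 0.999, 0.0], [0.0, 0.0, -1.0]]
force: [0.5, -0.0, -1.5]
gripper_width: 11.8
grip_force: 30.0
t 4.65 pos [538.9 -38.7 248.3] yaw 2.42 | off [  1.5 385.3   0.4] spin 0.22 F [ 0.5 -0.  -1.5] w 11.8 g 29.991889894008636
t 5.48 pos [527.2 241.2 248.1] yaw 2.34 | off [1.800e+00 1.051e+02 1.000e-01] spin 0.14 F [ 0.7 -0.1 -2.1] w 11.8 g 29.991209506988525
```

```bash

python3 -m handwheel '[{"offset":[0,28,0],"spin":0.1},{"offset":[0,28,0],"spin":0},{"offset":[0.5,25,0],"spin":0},{"offset":[0.5,16,0],"spin":0},{"offset":[0.5,8,0],"spin":0}]' >/dev/null
python3 -m handwheel '[{"offset":[0,0,0],"spin":0},{"offset":[0,0,0],"spin":0}]' >/dev/null
python3 go.py 521.2 346.2 248 2.2
python3 - <<'E'
from h import *
import pickle
for n in("wrist",):
    s=get_state();f=grab_frame(n);save(f,n+"2");pickle.dump((s,f),open(n+"2.pkl","wb"))
f=grab_frame("top");cv2.imwrite("pics/top2.png",cv2.resize(f["color"][150:245,90:240,::-1],None,fx=5,fy=5))
pickle.dump((s,f),open("top2.pkl","wb"))
E
python3 go.py 521.2 346.2 248 2.2
```

```text
t 6.07 pos [522.4 343.4 248.3] yaw 2.18 | off [1.1 2.8 0.3] spin -0.02 F [-0.2 -0.9 -1.1] w 11.7 g 29.99168425798416
t 6.17 pos [522.9 342.6 248.6] yaw 2.08 | off [1.6 3.6 0.6] spin -0.12 F [-0.   0.  -1.8] w 11.6 g 29.99188631772995
```

View pics/wrist2.png

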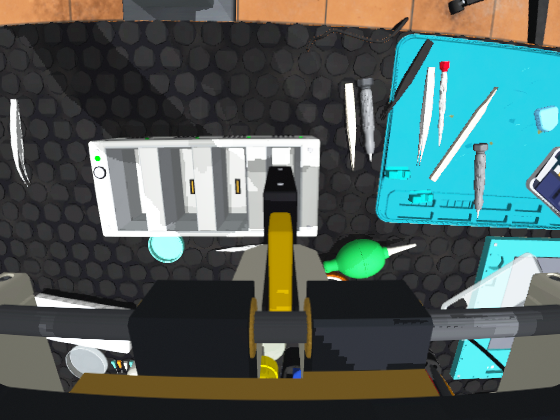

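The wrist view shows the white dock rim with corners near (91,143), (319,138), (318,235) and (104,236). The yellow drive hangs over the rightmost (+y) bay.

```bash
python3 - <<'E'
from h import *
import pickle
s,f=pickle.load(open("wrist2.pkl","rb"));print(s["ee_pos"])
cv2.imwrite("pics/w2c.png",cv2.resize(f["color"][125:245,80:330,::-1],None,fx=3.2,fy=3.2,interpolation=cv2.INTER_CUBIC))
w=[]
for u,v in((91,143),(319,138),(318,235),(104,236)):
    w.append(pix2w(f,u,v,72,s));print(w[-1].round(1))
print(np.mean(w,0))
E
```

```text
[522.44006935 343.43613026 248.2581047 ]
[473.8 130.2  72. ]
[460.6 383.5  72. ]
[572.6 390.5  72. ]
[584.8 132.2  72. ]
[522.94820609 259.07566035  72.        ]
```

View pics/w2c.png

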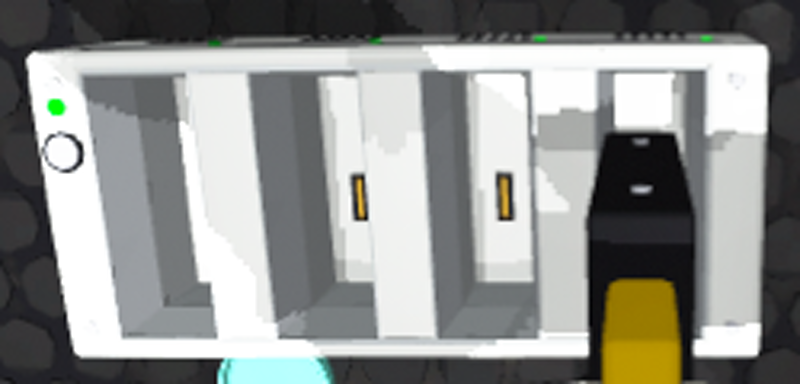

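```bash

python3 -m handwheel '[{"offset":[2,4,0],"spin":0},{"offset":[0,0,20],"spin":0},{"offset":[0,0,20],"spin":0},{"offset":[0,0,20],"spin":0},{"offset":[0,0,15],"spin":0}]' >/dev/null
python3 -m handwheel '[{"offset":[0,0,5],"spin":0},{"offset":[0,0,5],"spin":0},{"offset":[0,0,5],"spin":0},{"offset":[0,0,0],"spin":0}]' >/dev/null
python3 go.py 520.4 347.6 118 2.2
python3 - <<'E'
from h import *
import pickle
s=get_state();f=grab_frame("wrist");c=cv2.resize(f["color"][100:270,90:330,::-1],None,fx=3.2,fy=3.2,interpolation=cv2.INTER_CUBIC);cv2.imwrite("pics/w3.png",c)
pickle.dump((s,f),open("w3.pkl","wb"))
E
```

```text
t 6.92 pos [520.4 348.4 158.6] yaw 2.17 | off [ 0.1 -0.8 40.6] spin -0.03 F [-0.5 -0.6 -1.2] w 11.9 g 29.991993606090546
```

View pics/w3.png

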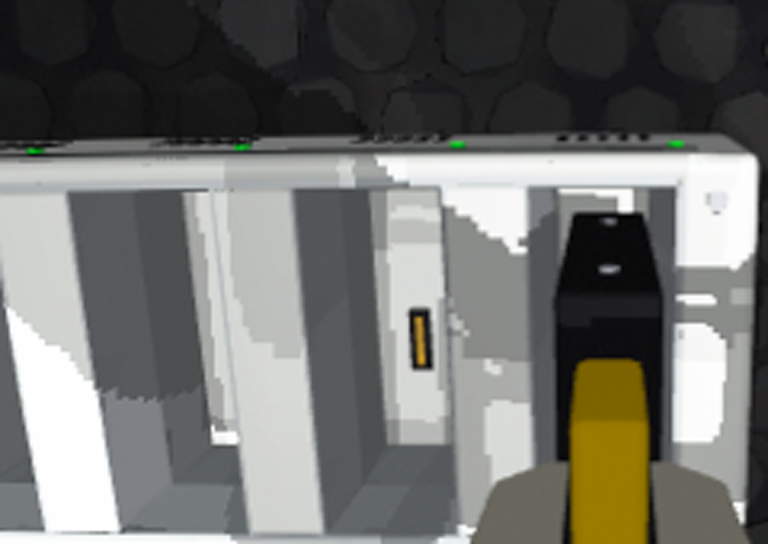

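```bash
python3 - <<'E'
from h import *
import pickle
s,f=pickle.load(open("w3.pkl","rb"));print(s["ee_pos"])
q=lambda X,Y,z:pix2w(f,90+X/3.2,100+Y/3.2,z,s).round(1)
print("drive bottom front",q(572,213,52),q(642,213,52),"top front",q(555,295,152),q(662,295,152))
print("slot front rim",q(530,188,72),q(675,188,72)," dock outer front corner",q(757,155,72))
E
```

```text
[520.43011411 348.42972325 158.55304873]
drive bottom front [481.5 337.4  52. ] [480.7 356.7  52. ] top front [481.3 337.9 152. ] [480.5 357.  152. ]
slot front rim [472.5 327.2  72. ] [471.1 364.   72. ]  dock outer front corner [461.9 384.2  72. ]
```

```bash

python3 -m handwheel '[{"offset":[0,-1.3,0],"spin":0},{"offset":[0,0,6],"spin":0},{"offset":[0,0,6],"spin":0},{"offset":[0,0,6],"spin":0},{"offset":[0,0,6],"spin":0}]' |grep force
python3 -m handwheel '[{"offset":[0,0,6],"spin":0},{"offset":[0,0,3],"spin":0},{"offset":[0,0,3],"spin":0},{"offset":[0,0,0],"spin":0},{"offset":[0,0,0],"spin":0}]' |grep force
python3 go.py 520.4 347.6 118 2.2
python3 -m handwheel '[{"offset":[0,0,1],"spin":0},{"offset":[0,0,1],"spin":0},{"offset":[0,0,1],"spin":0},{"offset":[0,0,0],"spin":0}]' 
python3 go.py 520.4 347.6 118 2.2
```

```text
force: [-0.1, 0.7, -1.8]
grip_force: 30.0
force: [-0.2, -0.3, -2.3]
grip_force: 30.0
t 7.8 pos [520.3 347.3 122.5] yaw 2.19 | off [-0.1  0.3  4.5] spin -0.01 F [-0.2 -0.3 -2.3] w 12.1 g 29.991942644119263
clock: 8.13
ee_pos: [520.3, 347.3, 119.6]
tool_rot: [[-0.999, -0.038, 0.0], [-0.038, 0.999, 0.0], [-0.0, 0.0, -1.0]]
force: [1.1, -0.4, -2.9]
gripper_width: 11.8
grip_force: 30.0
t 8.13 pos [520.3 347.3 119.6] yaw 2.2 | off [-0.1  0.3  1.6] spin -0.0 F [ 1.1 -0.4 -2.9] w 11.8 g 29.992053508758545
```

Free of lateral force; now feel for the floor.

```bash

for i in 1; do python3 -m handwheel '[{"offset":[0,0,0.7],"spin":0},{"offset":[0,0,0],"spin":0}]' |grep -E "^force|pos"; done
python3 -m handwheel '[{"offset":[0,0,0.7],"spin":0},{"offset":[0,0,0],"spin":0}]' |grep -E "^force|pos"
python3 -m handwheel '[{"offset":[0,0,0.7],"spin":0},{"offset":[0,0,0],"spin":0}]' |grep -E "^force|pos"
```

```text
ee_pos: [520.4, 347.4, 119.5]
force: [-1.5, -0.8, 3.7]
ee_pos: [520.4, 347.4, 119.5]
force: [-2.8, -1.9, 10.3]
ee_pos: [520.4, 347.5, 119.5]
force: [-4.9, -2.8, 17.4]
```

Seated on the floor (force rises, z stays at 119.5). Release, then off to green.

```bash

python3 -m handwheel '[{"offset":[0,0,-1],"spin":0},{"offset":[0,0,0],"spin":0},{"offset":[0,0,0],"spin":0}]' 0.14 |grep -E "width|pos"
python3 -m handwheel '[{"offset":[0,0,-10],"spin":0},{"offset":[0,0,-20],"spin":0},{"offset":[0,0,-23],"spin":0},{"offset":[0,0,-25],"spin":0},{"offset":[0,0,-25],"spin":0}]' >/dev/null
python3 -m handwheel '[{"offset":[0,-20,0],"spin":0},{"offset":[0,-30,0],"spin":0},{"offset":[0,-34,0],"spin":0},{"offset":[0,-34,0],"spin":0},{"offset":[0,-34,0],"spin":0}]' >/dev/null
python3 -m handwheel '[{"offset":[0,-34,0],"spin":0},{"offset":[0,-34,0],"spin":0},{"offset":[0,-34,0],"spin":0},{"offset":[0,-34,0],"spin":0},{"offset":[0,-34,0],"spin":0}]' >/dev/null
python3 -m handwheel '[{"offset":[0,-34,0],"spin":2.44},{"offset":[0,-34,0],"spin":2.44},{"offset":[0,-34,0],"spin":2.44},{"offset":[0,-34,0],"spin":2.44},{"offset":[0,-34,0],"spin":2.44}]' >/dev/null
python3 go.py 521.5 -214.5 218 -10
```

```text
ee_pos: [520.6, 347.4, 118.7]
gripper_width: 27.4
t 10.55 pos [ 524.7 -145.6  222.1] yaw -10.12 | off [ -9.  -68.3   4.1] spin -0.12 F [ 0.9 -0.6 -0.2] w 40.2 g 0.0
```

```bash

python3 -m handwheel '[{"offset":[-3,-28,2],"spin":0},{"offset":[-3,-24,2],"spin":0},{"offset":[-3,-16,0],"spin":0},{"offset":[0,0,0],"spin":0},{"offset":[0,0,0],"spin":0}]' >/dev/null
cat > look.py <<'E'
import sys; from h import *
# blob of the grip of given hue in wrist picture: top face at z=146
s=get_state();f=grab_frame("wrist");save(f,sys.argv[2]);h=cv2.cvtColor(f["color"],cv2.COLOR_RGB2HSV).astype(int)
m=(abs(h[:,:,0]-int(sys.argv[1]))<9)&(h[:,:,1]>120)&(h[:,:,2]>80)&(abs(f["z_map"]-np.median(f["z_map"][195:225,270:285]))<12);m[:155]=0;m[262:]=0;m[:,:255]=0;m[:,310:]=0
v,u=np.nonzero(m);print(u.min(),u.max(),v.min(),v.max())
for vv in(190,235):
    uu=u[v==vv];print(uu.min(),uu.max(),pix2w(f,(uu.min()+uu.max())/2,vv,146,s).round(1))
for vv in(v.min()-.5,v.max()+.5): print("end",pix2w(f,278,vv,146,s).round(1))
E
python3 go.py 521.5 -214.5 218 -10
python3 look.py 70 w4
```

```text
t 10.97 pos [ 521.6 -213.2  217.8] yaw -10.12 | off [-0.1 -1.3 -0.2] spin -0.12 F [ 0.4 -0.4  0.4] w 39.9 g 0.0
271 285 182 251
271 285 [ 495.7 -210.   146. ]
271 285 [ 532.9 -216.7  146. ]
end [ 489.  -208.8  146. ]
end [ 547.4 -219.3  146. ]
```

View pics/w4.png

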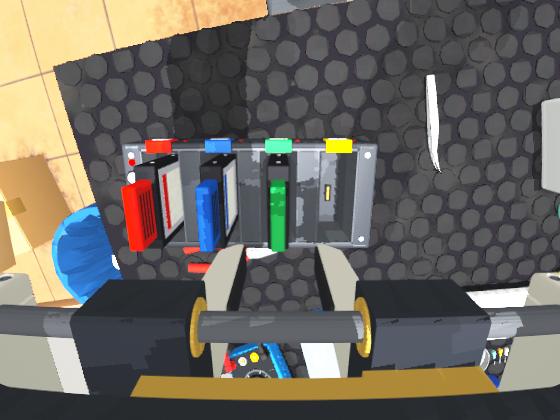

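The green grip's top face is at u 271–285, v 182–251, again centred between the fingers. The yellow bay is empty.

```bash

python3 -m handwheel '[{"offset":[0,-1.2,0],"spin":0},{"offset":[0,0,25],"spin":0},{"offset":[0,0,25],"spin":0},{"offset":[0,0,25],"spin":0},{"offset":[0,0,23],"spin":0}]' >/dev/null
python3 -m handwheel '[{"offset":[0,0,0],"spin":0},{"offset":[0,0,0],"spin":0},{"offset":[0,0,0],"spin":0}]' >/dev/null
python3 go.py 521.5 -214.5 119 -10
python3 -m handwheel '[{"offset":[0,0,0],"spin":0},{"offset":[0,0,0],"spin":0},{"offset":[0,0,0],"spin":0},{"offset":[0,0,0],"spin":0},{"offset":[0,0,0],"spin":0}]' 1 >/dev/null
python3 go.py 521.5 -214.5 119 -10
python3 -m handwheel '[{"offset":[0,0,-15],"spin":0},{"offset":[0,0,-25],"spin":0},{"offset":[0,0,-30],"spin":0},{"offset":[0,0,-30],"spin":0},{"offset":[0,0,-30],"spin":0}]' >/dev/null
python3 -m handwheel '[{"offset":[0,10,0],"spin":-2.44},{"offset":[0,20,0],"spin":-2.44},{"offset":[0,28,0],"spin":-2.44},{"offset":[0,28,0],"spin":-2.44},{"offset":[0,28,0],"spin":-2.44}]' >/dev/null
python3 -m handwheel '[{"offset":[0,30,0],"spin":0},{"offset":[0,30,0],"spin":0},{"offset":[0,30,0],"spin":0},{"offset":[0,30,0],"spin":0},{"offset":[0,30,0],"spin":0}]' >/dev/null
python3 -m handwheel '[{"offset":[0,30,0],"spin":0},{"offset":[0,30,0],"spin":0},{"offset":[0,30,0],"spin":0},{"offset":[0,30,0],"spin":0},{"offset":[0,30,0],"spin":0}]' >/dev/null
python3 go.py 522.7 287.4 248 2.2
```

```text
t 11.68 pos [ 522.3 -213.2  120.6] yaw -9.95 | off [ 0.5 -1.4  1.6] spin 0.05 F [ 0.3 -0.2 -0.1] w 40.4 g 0.0
t 12.1 pos [ 521.7 -213.8  120. ] yaw -10.02 | off [ 0.1 -0.7  1. ] spin -0.02 F [-0.  -0.7 -1.7] w 12.0 g 30.17374277114868
t 13.77 pos [516.3 202.1 247.9] yaw 2.36 | off [-9.9 84.9 -0.2] spin 0.16 F [ 0.4 -0.7 -2. ] w 11.6 g 29.987115561962128
```

```bash

python3 -m handwheel '[{"offset":[-3,28,0],"spin":0.1},{"offset":[-3,25,0],"spin":0},{"offset":[-2,18,0],"spin":0},{"offset":[-2,10,0],"spin":0},{"offset":[0,4,0],"spin":0}]' >/dev/null
python3 -m handwheel '[{"offset":[0,0,0],"spin":0},{"offset":[0,0,20],"spin":0},{"offset":[0,0,20],"spin":0},{"offset":[0,0,15],"spin":0},{"offset":[0,0,0],"spin":0}]' >/dev/null
python3 go.py 522.7 287.4 160 2.2
python3 - <<'E'
from h import *
import pickle
s=get_state();f=grab_frame("wrist");c=cv2.resize(f["color"][100:270,150:390,::-1],None,fx=3.2,fy=3.2,interpolation=cv2.INTER_CUBIC);cv2.imwrite("pics/w5.png",c)
pickle.dump((s,f),open("w5.pkl","wb"))
E
python3 go.py 522.7 287.4 160 2.2
```

```text
t 14.6 pos [523.7 282.2 191.6] yaw 2.01 | off [ 0.7  5.4 31.6] spin -0.19 F [ 0.2 -0.2 -2.3] w 11.7 g 29.987842440605164
t 14.65 pos [524.4 282.8 193.2] yaw 2.01 | off [ 1.5  4.7 33.2] spin -0.19 F [ 0.7 -0.5 -1. ] w 11.8 g 29.988102614879608
```

View pics/w5.png

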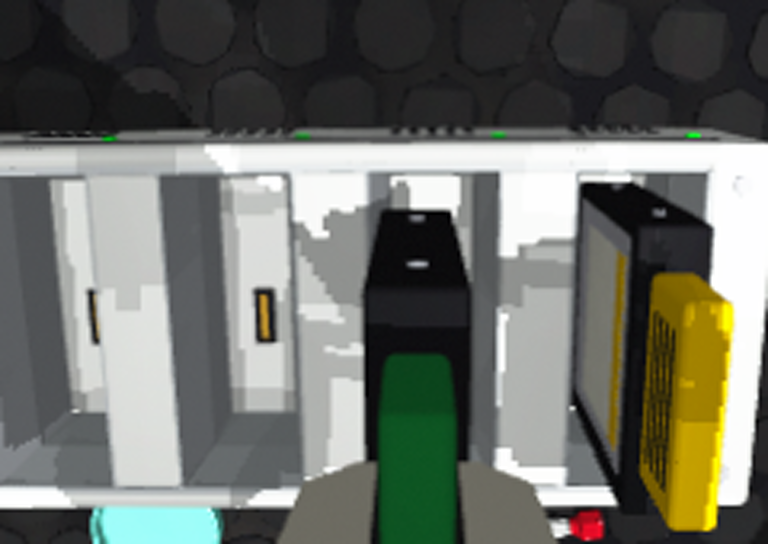

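Yellow stands home in its bay. Green sits about 5 mm to the button side of the slot centre: drive front at x=417, slot rim centre at x=434 in the crop.

```bash

python3 -m handwheel '[{"offset":[1,5,0],"spin":-0.1},{"offset":[0,0,0],"spin":0},{"offset":[0,0,12],"spin":0},{"offset":[0,0,12],"spin":0},{"offset":[0,0,10],"spin":0}]' >/dev/null
python3 -m handwheel '[{"offset":[0,0,0],"spin":0},{"offset":[0,0,0],"spin":0}]' >/dev/null
python3 go.py 522.7 287.4 160 2.2
python3 - <<'E'
from h import *
import pickle
s=get_state();f=grab_frame("wrist");c=cv2.resize(f["color"][100:270,150:390,::-1],None,fx=3.2,fy=3.2,interpolation=cv2.INTER_CUBIC);cv2.imwrite("pics/w6.png",c)
pickle.dump((s,f),open("w6.pkl","wb"))
E
python3 go.py 522.7 287.4 160 2.2
```

```text
t 15.23 pos [524.  289.9 160.7] yaw 2.2 | off [ 1.4 -2.5  0.7] spin -0.0 F [-0.2  0.1 -2.4] w 11.8 g 29.988074898719788
t 15.28 pos [524.3 290.1 161.1] yaw 2.2 | off [ 1.7 -2.6  1.1] spin -0.0 F [ 0.2 -0.5 -1.6] w 12.1 g 29.988102614879608
```

View pics/w6.png

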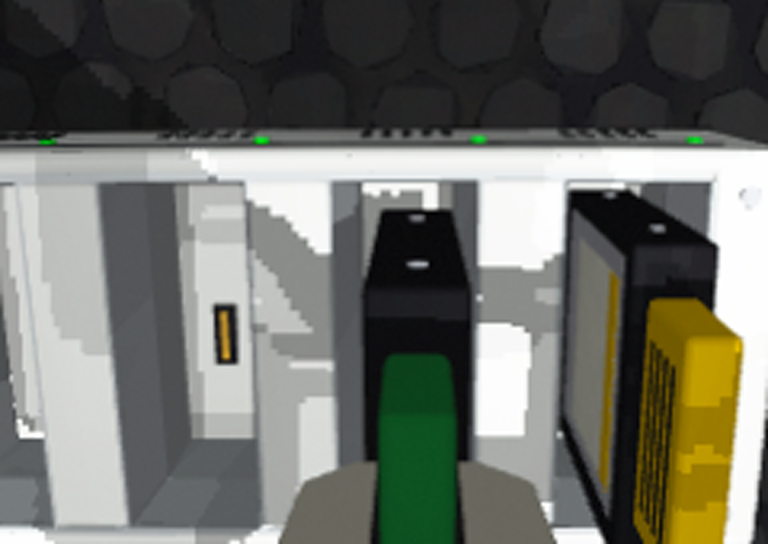

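Green is now about 2.7 mm too far +y: slot rim spans 332–480, drive is centred at 417. I'll correct and lower.

```bash

python3 -m handwheel '[{"offset":[1,-2.6,0],"spin":0},{"offset":[0,0,0],"spin":0},{"offset":[0,0,4],"spin":0}]' >/dev/null
python3 go.py 522.7 287.4 120 2.2
python3 -m handwheel '[{"offset":[0,0,6],"spin":0},{"offset":[0,0,6],"spin":0},{"offset":[0,0,6],"spin":0},{"offset":[0,0,0],"spin":0}]' |grep -E "^force|pos"
python3 -m handwheel '[{"offset":[0,0,6],"spin":0},{"offset":[0,0,5],"spin":0},{"offset":[0,0,3],"spin":0},{"offset":[0,0,0],"spin":0},{"offset":[0,0,0],"spin":0}]' |grep -E "^force|pos"
```

```text
t 15.53 pos [523.7 287.4 157.6] yaw 2.17 | off [ 1.1  0.  37.6] spin -0.03 F [-0.   0.6 -2.8] w 11.8 g 29.987805783748627
ee_pos: [522.5, 286.9, 136.9]
force: [-0.1, -0.3, -1.9]
ee_pos: [523.1, 287.2, 124.3]
force: [0.5, -0.6, -2.4]
```

```bash

python3 -m handwheel '[{"offset":[0,0,1],"spin":0},{"offset":[0,0,1],"spin":0},{"offset":[0,0,0.6],"spin":0},{"offset":[0,0,0],"spin":0}]' |grep -E "^force|pos"
python3 -m handwheel '[{"offset":[0,0,0.7],"spin":0},{"offset":[0,0,0],"spin":0}]' |grep -E "^force|pos"
python3 -m handwheel '[{"offset":[0,0,0.7],"spin":0},{"offset":[0,0,0],"spin":0}]' |grep -E "^force|pos"
python3 -m handwheel '[{"offset":[0,0,0.7],"spin":0},{"offset":[0,0,0],"spin":0}]' |grep -E "^force|pos"
```

```text
ee_pos: [523.1, 287.2, 121.9]
force: [0.6, -0.2, -2.1]
ee_pos: [523.2, 287.3, 121.2]
force: [0.4, -0.5, -2.2]
ee_pos: [523.1, 287.2, 120.5]
force: [-0.2, 0.3, -2.4]
ee_pos: [523.2, 287.3, 120.0]
force: [-0.4, -0.0, 2.3]
```

```bash

python3 -m handwheel '[{"offset":[0,0,0.8],"spin":0},{"offset":[0,0,0],"spin":0}]' |grep -E "^force|pos"
python3 -m handwheel '[{"offset":[0,0,-0.8],"spin":0},{"offset":[0,0,0],"spin":0},{"offset":[0,0,0],"spin":0},{"offset":[0,0,0],"spin":0}]' 0.14 |grep -E "width|pos"
python3 -m handwheel '[{"offset":[0,0,-10],"spin":0},{"offset":[0,0,-20],"spin":0},{"offset":[0,0,-23],"spin":0},{"offset":[0,0,-25],"spin":0},{"offset":[0,0,-25],"spin":0}]' >/dev/null
python3 -m handwheel '[{"offset":[0,-20,0],"spin":0},{"offset":[0,-30,0],"spin":0},{"offset":[0,-34,0],"spin":0},{"offset":[0,-34,0],"spin":0},{"offset":[0,-34,0],"spin":0}]' >/dev/null
python3 -m handwheel '[{"offset":[0,-34,0],"spin":0},{"offset":[0,-34,0],"spin":0},{"offset":[0,-34,0],"spin":0},{"offset":[0,-34,0],"spin":0},{"offset":[0,-34,0],"spin":0}]' >/dev/null
python3 -m handwheel '[{"offset":[1,-34,0],"spin":2.44},{"offset":[1,-34,0],"spin":2.44},{"offset":[1,-34,0],"spin":2.44},{"offset":[1,-34,0],"spin":2.44},{"offset":[1,-34,0],"spin":2.44}]' >/dev/null
python3 go.py 511.3 -273.5 218 -10
```

```text
ee_pos: [523.2, 287.4, 120.0]
force: [-2.2, -0.9, 10.0]
ee_pos: [523.2, 287.3, 119.8]
gripper_width: 34.2
t 19.28 pos [ 522.4 -205.4  223.6] yaw -10.12 | off [ -1.  -68.9   5.6] spin -0.12 F [0.9 0.1 0.5] w 40.3 g 0.0
```

```bash

python3 -m handwheel '[{"offset":[-0.5,-28,3],"spin":0},{"offset":[-0.5,-24,2],"spin":0},{"offset":[0,-16,0],"spin":0},{"offset":[0,0,0],"spin":0},{"offset":[0,0,0],"spin":0}]' >/dev/null
python3 go.py 511.3 -273.5 218 -10
python3 look.py 108 w7
```

```text
t 19.7 pos [ 511.4 -271.5  218.3] yaw -10.12 | off [-0.2 -2.   0.3] spin -0.12 F [-0.4  0.9 -0.2] w 39.8 g 0.0
270 284 181 250
270 284 [ 485.5 -269.2  146. ]
270 284 [ 522.7 -275.9  146. ]
end [ 478.1 -267.   146. ]
end [ 536.5 -277.5  146. ]
```

```bash

python3 -m handwheel '[{"offset":[0.6,-1.8,0],"spin":0},{"offset":[0,0,25],"spin":0},{"offset":[0,0,25],"spin":0},{"offset":[0,0,25],"spin":0},{"offset":[0,0,23],"spin":0}]' >/dev/null
python3 -m handwheel '[{"offset":[0,0,0],"spin":0},{"offset":[0,0,0],"spin":0},{"offset":[0,0,0],"spin":0}]' >/dev/null
python3 go.py 511.3 -273.5 120 -10
python3 -m handwheel '[{"offset":[0,0,0],"spin":0},{"offset":[0,0,0],"spin":0},{"offset":[0,0,0],"spin":0},{"offset":[0,0,0],"spin":0},{"offset":[0,0,0],"spin":0}]' 1 >/dev/null
python3 go.py 511.3 -273.5 120 -10
python3 -m handwheel '[{"offset":[0,0,-15],"spin":0},{"offset":[0,0,-25],"spin":0},{"offset":[0,0,-30],"spin":0},{"offset":[0,0,-30],"spin":0},{"offset":[0,0,-30],"spin":0}]' >/dev/null
python3 -m handwheel '[{"offset":[-1,10,0],"spin":-2.44},{"offset":[-1,20,0],"spin":-2.44},{"offset":[-1,28,0],"spin":-2.44},{"offset":[-1,28,0],"spin":-2.44},{"offset":[-1,28,0],"spin":-2.44}]' >/dev/null
python3 -m handwheel '[{"offset":[-1,30,0],"spin":0},{"offset":[-1,30,0],"spin":0},{"offset":[-1,30,0],"spin":0},{"offset":[-1,30,0],"spin":0},{"offset":[-1,30,0],"spin":0}]' >/dev/null
python3 -m handwheel '[{"offset":[-1,30,0],"spin":0},{"offset":[-1,30,0],"spin":0},{"offset":[-1,30,0],"spin":0},{"offset":[-1,30,0],"spin":0},{"offset":[-1,30,0],"spin":0}]' >/dev/null
python3 go.py 525.2 227.4 248 2.2
```

```text
t 20.42 pos [ 511.6 -272.2  121. ] yaw -9.95 | off [ 0.  -1.3  1. ] spin 0.05 F [-0.9 -0.1  0.1] w 40.0 g 0.0
t 20.83 pos [ 510.9 -272.8  120.3] yaw -10.02 | off [-0.5 -0.6  0.3] spin -0.02 F [-0.1 -1.  -0.8] w 11.6 g 30.165983140468597
t 22.5 pos [520.6 143.2 248.2] yaw 2.35 | off [-8.  83.9  0.2] spin 0.15 F [ 1.2 -0.4 -2.1] w 11.9 g 29.986731112003326
```

```bash

python3 -m handwheel '[{"offset":[-2,28,0],"spin":0.1},{"offset":[-2,25,0],"spin":0},{"offset":[-2,18,0],"spin":0},{"offset":[-1,10,0],"spin":0},{"offset":[0,3,0],"spin":0}]' >/dev/null
python3 -m handwheel '[{"offset":[0,0,0],"spin":0},{"offset":[0,0,0],"spin":0},{"offset":[0,0,20],"spin":0},{"offset":[0,0,20],"spin":0},{"offset":[0,0,15],"spin":0}]' >/dev/null
python3 -m handwheel '[{"offset":[0,0,0],"spin":0},{"offset":[0,0,0],"spin":0},{"offset":[0,0,0],"spin":0},{"offset":[0,0,0],"spin":0}]' >/dev/null
python3 go.py 525.2 227.4 160 2.2
```

```text
t 23.67 pos [527.1 224.7 196. ] yaw 2.05 | off [ 1.9  2.8 36. ] spin -0.15 F [ 0.4 -0.5 -2.9] w 11.7 g 29.987770915031433
```

```bash

python3 -m handwheel '[{"offset":[1.5,2.5,0],"spin":-0.1},{"offset":[0,0,0],"spin":0},{"offset":[0,0,12],"spin":0},{"offset":[0,0,12],"spin":0},{"offset":[0,0,12],"spin":0}]' >/dev/null
python3 -m handwheel '[{"offset":[0,0,0],"spin":0},{"offset":[0,0,0],"spin":0},{"offset":[0,0,0],"spin":0}]' >/dev/null
python3 go.py 525.2 227.4 160 2.2
python3 - <<'E'
from h import *
import pickle
s=get_state();f=grab_frame("wrist");c=cv2.resize(f["color"][100:270,150:390,::-1],None,fx=3.2,fy=3.2,interpolation=cv2.INTER_CUBIC);cv2.imwrite("pics/w8.png",c)
pickle.dump((s,f),open("w8.pkl","wb"))
E
python3 go.py 525.2 227.4 160 2.2
```

```text
t 24.33 pos [525.2 227.6 159.5] yaw 2.2 | off [-0.  -0.2 -0.5] spin 0.0 F [ 0.7  0.1 -2. ] w 11.9 g 29.987798631191254
t 24.38 pos [525.3 227.6 159.7] yaw 2.2 | off [ 0.1 -0.2 -0.3] spin 0.0 F [-1.  -0.3 -1.6] w 11.7 g 29.987804889678955
```

View pics/w8.png

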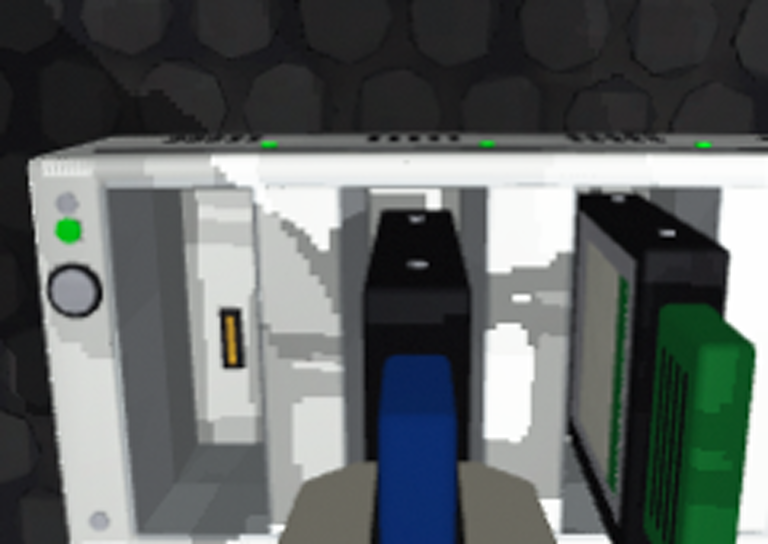

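Blue is centred: slot rim spans 343–488, drive front is at 417, and green is seated beside it. Lowering.

```bash

python3 -m handwheel '[{"offset":[0,0,6],"spin":0},{"offset":[0,0,6],"spin":0},{"offset":[0,0,6],"spin":0},{"offset":[0,0,0],"spin":0}]' |grep -E "^force|pos"
python3 -m handwheel '[{"offset":[0,0,6],"spin":0},{"offset":[0,0,5],"spin":0},{"offset":[0,0,5],"spin":0},{"offset":[0,0,3],"spin":0},{"offset":[0,0,0],"spin":0}]' |grep -E "^force|pos"
python3 -m handwheel '[{"offset":[0,0,0.7],"spin":0},{"offset":[0,0,0.7],"spin":0},{"offset":[0,0,0],"spin":0},{"offset":[0,0,0],"spin":0}]' |grep -E "^force|pos"
python3 -m handwheel '[{"offset":[0,0,0.7],"spin":0},{"offset":[0,0,0],"spin":0}]' |grep -E "^force|pos"
python3 -m handwheel '[{"offset":[0,0,0.7],"spin":0},{"offset":[0,0,0],"spin":0}]' |grep -E "^force|pos"
```

```text
ee_pos: [524.2, 227.0, 139.5]
force: [0.9, 0.8, -3.3]
ee_pos: [524.5, 227.1, 121.0]
force: [0.2, 0.3, -1.8]
ee_pos: [525.0, 227.4, 120.6]
force: [-0.5, -0.1, -2.2]
ee_pos: [525.0, 227.4, 120.3]
force: [-1.4, -0.1, 3.2]
ee_pos: [525.1, 227.5, 120.3]
force: [-2.8, -1.4, 12.5]
```

```bash

python3 -m handwheel '[{"offset":[0,0,-0.8],"spin":0},{"offset":[0,0,0],"spin":0},{"offset":[0,0,0],"spin":0},{"offset":[0,0,0],"spin":0}]' 0.14 |grep -E "width|pos"
python3 -m handwheel '[{"offset":[0,0,-10],"spin":0},{"offset":[0,0,-20],"spin":0},{"offset":[0,0,-23],"spin":0},{"offset":[0,0,-25],"spin":0},{"offset":[0,0,-25],"spin":0}]' >/dev/null
python3 -m handwheel '[{"offset":[0,-20,0],"spin":0},{"offset":[0,-30,0],"spin":0},{"offset":[0,-34,0],"spin":0},{"offset":[0,-34,0],"spin":0},{"offset":[0,-34,0],"spin":0}]' >/dev/null
python3 -m handwheel '[{"offset":[0,-34,0],"spin":0},{"offset":[0,-34,0],"spin":0},{"offset":[0,-34,0],"spin":0},{"offset":[0,-34,0],"spin":0},{"offset":[0,-34,0],"spin":0}]' >/dev/null
python3 -m handwheel '[{"offset":[3,-34,0],"spin":2.44},{"offset":[3,-34,0],"spin":2.44},{"offset":[3,-34,0],"spin":2.44},{"offset":[3,-34,0],"spin":2.44},{"offset":[3,-34,0],"spin":2.44}]' >/dev/null
python3 -m handwheel '[{"offset":[0,-28,2],"spin":0},{"offset":[0,-24,2],"spin":0},{"offset":[0,-16,0],"spin":0},{"offset":[0,0,0],"spin":0},{"offset":[0,0,0],"spin":0}]' >/dev/null
python3 go.py 501.2 -332.5 218 -10
python3 look.py 0 w9
```

```text
ee_pos: [524.9, 227.3, 119.8]
gripper_width: 34.0
t 28.22 pos [ 502.1 -330.8  219.1] yaw -10.11 | off [ 0.6 -1.8  1.1] spin -0.11 F [ 1.  -0.  -0.3] w 40.3 g 0.0
270 284 180 248
270 284 [ 476.3 -328.5  146. ]
270 284 [ 513.7 -335.2  146. ]
end [ 468.2 -326.2  146. ]
end [ 525.8 -336.6  146. ]
```

```bash

python3 -m handwheel '[{"offset":[1.4,-1.8,0],"spin":0},{"offset":[0,0,25],"spin":0},{"offset":[0,0,25],"spin":0},{"offset":[0,0,25],"spin":0},{"offset":[0,0,23.5],"spin":0}]' >/dev/null
python3 -m handwheel '[{"offset":[0,0,0],"spin":0},{"offset":[0,0,0],"spin":0},{"offset":[0,0,0],"spin":0}]' >/dev/null
python3 go.py 501 -332.5 120 -10
python3 -m handwheel '[{"offset":[0,0,0],"spin":0},{"offset":[0,0,0],"spin":0},{"offset":[0,0,0],"spin":0},{"offset":[0,0,0],"spin":0},{"offset":[0,0,0],"spin":0}]' 1 >/dev/null
python3 go.py 501 -332.5 120 -10
python3 -m handwheel '[{"offset":[0,0,-15],"spin":0},{"offset":[0,0,-25],"spin":0},{"offset":[0,0,-30],"spin":0},{"offset":[0,0,-30],"spin":0},{"offset":[0,0,-30],"spin":0}]' >/dev/null
python3 -m handwheel '[{"offset":[-2,10,0],"spin":-2.44},{"offset":[-2,20,0],"spin":-2.44},{"offset":[-2,28,0],"spin":-2.44},{"offset":[-2,28,0],"spin":-2.44},{"offset":[-2,28,0],"spin":-2.44}]' >/dev/null
python3 -m handwheel '[{"offset":[-2,30,0],"spin":0},{"offset":[-2,30,0],"spin":0},{"offset":[-2,30,0],"spin":0},{"offset":[-2,30,0],"spin":0},{"offset":[-2,30,0],"spin":0}]' >/dev/null
python3 -m handwheel '[{"offset":[-2,30,0],"spin":0},{"offset":[-2,30,0],"spin":0},{"offset":[-2,30,0],"spin":0},{"offset":[-2,30,0],"spin":0},{"offset":[-2,30,0],"spin":0}]' >/dev/null
python3 -m handwheel '[{"offset":[0,0,0],"spin":0},{"offset":[0,0,0],"spin":0}]' >/dev/null
python3 go.py 527.4 167.4 248 2.2
```

```text
t 28.93 pos [ 501.5 -331.4  121.5] yaw -9.95 | off [ 0.3 -1.2  1.5] spin 0.05 F [-0.2  0.4  0.5] w 40.1 g 0.0
t 29.35 pos [ 500.9 -331.9  120.9] yaw -10.02 | off [-0.2 -0.5  0.9] spin -0.02 F [ 1.   0.4 -1.4] w 12.2 g 30.1720529794693
t 31.18 pos [526.   84.4 248.9] yaw 2.56 | off [-5.1 82.8  0.9] spin 0.36 F [-0.4  0.3 -0.9] w 11.6 g 29.98701274394989
```

```bash

python3 -m handwheel '[{"offset":[-1.5,28,0],"spin":0.2},{"offset":[-1.5,25,0],"spin":0},{"offset":[-1,18,0],"spin":0},{"offset":[-0.5,10,0],"spin":0},{"offset":[0,2.5,0],"spin":0}]' >/dev/null
python3 -m handwheel '[{"offset":[0,0,0],"spin":0},{"offset":[0,0,0],"spin":0},{"offset":[0,0,20],"spin":0},{"offset":[0,0,20],"spin":0},{"offset":[0,0,15],"spin":0}]' >/dev/null
python3 -m handwheel '[{"offset":[0,0,0],"spin":0},{"offset":[0,0,0],"spin":0},{"offset":[0,0,0],"spin":0},{"offset":[0,0,0],"spin":0}]' >/dev/null
python3 go.py 527.4 167.4 160 2.2
```

```text
t 32.35 pos [529.7 164.8 196.4] yaw 1.95 | off [ 2.2  2.7 36.4] spin -0.25 F [-0.   0.3 -1.4] w 12.1 g 29.987229108810425
```

```bash

python3 -m handwheel '[{"offset":[1.8,2.5,0],"spin":-0.2},{"offset":[0,0,0],"spin":0},{"offset":[0,0,12],"spin":0},{"offset":[0,0,12],"spin":0},{"offset":[0,0,12],"spin":0}]' >/dev/null
python3 -m handwheel '[{"offset":[0,0,0],"spin":0},{"offset":[0,0,0],"spin":0},{"offset":[0,0,0],"spin":0}]' >/dev/null
python3 go.py 527.4 167.4 160 2.2
python3 - <<'E'
from h import *
f=grab_frame("wrist");c=cv2.resize(f["color"][100:270,150:390,::-1],None,fx=3.2,fy=3.2,interpolation=cv2.INTER_CUBIC);cv2.imwrite("pics/w10.png",c)
E
```

```text
t 33.02 pos [527.4 167.7 160. ] yaw 2.2 | off [ 0.  -0.3  0. ] spin 0.0 F [ 0.4  0.2 -2.3] w 11.9 g 29.987268447875977
```

View pics/w10.png

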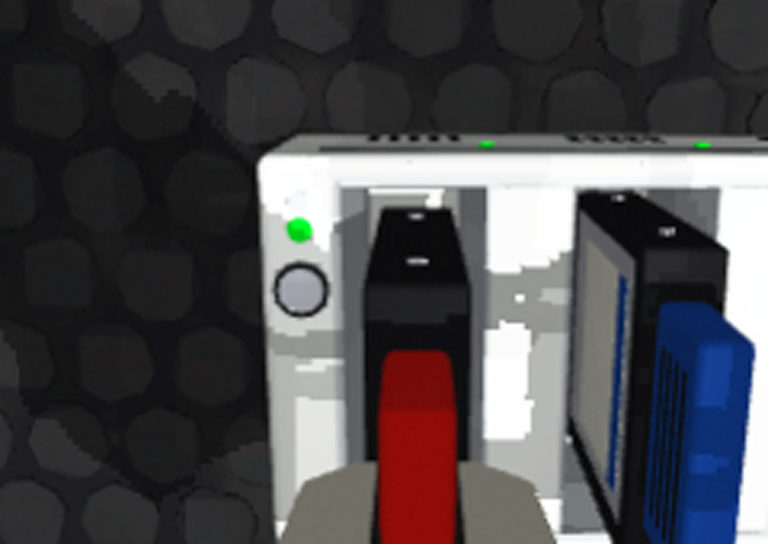

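Red is centred over the last bay (rim 343–487, drive front at 416), and blue is seated. Lowering.

```bash

python3 -m handwheel '[{"offset":[0,0,6],"spin":0},{"offset":[0,0,6],"spin":0},{"offset":[0,0,6],"spin":0},{"offset":[0,0,0],"spin":0}]' |grep -E "^force|pos"
python3 -m handwheel '[{"offset":[0,0,6],"spin":0},{"offset":[0,0,5],"spin":0},{"offset":[0,0,5],"spin":0},{"offset":[0,0,3],"spin":0},{"offset":[0,0,0],"spin":0}]' |grep -E "^force|pos"
python3 -m handwheel '[{"offset":[0,0,0.7],"spin":0},{"offset":[0,0,0],"spin":0},{"offset":[0,0,0],"spin":0}]' |grep -E "^force|pos"
python3 -m handwheel '[{"offset":[0,0,0.7],"spin":0},{"offset":[0,0,0],"spin":0}]' |grep -E "^force|pos"
python3 -m handwheel '[{"offset":[0,0,0.7],"spin":0},{"offset":[0,0,0],"spin":0}]' |grep -E "^force|pos"
```

```text
ee_pos: [526.5, 167.2, 140.1]
force: [0.3, 0.1, -1.6]
ee_pos: [526.8, 167.3, 121.5]
force: [0.7, 0.1, -1.8]
ee_pos: [527.3, 167.5, 121.8]
force: [-0.5, 0.2, -2.5]
ee_pos: [527.2, 167.5, 121.1]
force: [1.2, -0.0, -1.5]
ee_pos: [527.3, 167.5, 120.8]
force: [-1.2, -0.5, 4.8]
```

```bash

python3 -m handwheel '[{"offset":[0,0,0.6],"spin":0},{"offset":[0,0,0],"spin":0}]' |grep -E "^force|pos"
python3 -m handwheel '[{"offset":[0,0,-0.8],"spin":0},{"offset":[0,0,0],"spin":0},{"offset":[0,0,0],"spin":0},{"offset":[0,0,0],"spin":0}]' 0.14 |grep -E "width|pos"
python3 -m handwheel '[{"offset":[0,0,-10],"spin":0},{"offset":[0,0,-20],"spin":0},{"offset":[0,0,-23],"spin":0},{"offset":[0,0,-25],"spin":0},{"offset":[0,0,-25],"spin":0}]' >/dev/null
python3 -m handwheel '[{"offset":[0,-30,0],"spin":0},{"offset":[0,-34,0],"spin":0},{"offset":[0,-34,0],"spin":0},{"offset":[0,-34,0],"spin":0},{"offset":[0,-34,0],"spin":0}]' >/dev/null
python3 -m handwheel '[{"offset":[0,-34,0],"spin":0},{"offset":[0,-34,0],"spin":0},{"offset":[0,-20,0],"spin":0},{"offset":[0,0,0],"spin":0},{"offset":[0,0,0],"spin":0}]' >/dev/null
python3 - <<'E'
from h import *
f=grab_frame("top");cv2.imwrite("pics/end.png",cv2.resize(f["color"][150:245,100:260,::-1],None,fx=5,fy=5,interpolation=cv2.INTER_CUBIC))
h=cv2.cvtColor(f["color"],cv2.COLOR_RGB2HSV).astype(int)
for n,c in(("y",28),("g",70),("b",108),("r",0)):
    m=(abs(h[:,:,0]-c)<9)&(h[:,:,1]>150)&(h[:,:,2]>90);m[:172]=0;m[225:]=0;m[:,:115]=0;m[:,240:]=0
    k,l,st,ce=cv2.connectedComponentsWithStats(m.astype(np.uint8));i=1+st[1:,4].argmax();print(n,ce[i],pix2w(f,*ce[i],146).round(1),np.median(f["z_map"][l==i]))
E
```

```text
ee_pos: [527.3, 167.6, 120.8]
force: [-2.3, -1.0, 11.8]
ee_pos: [527.2, 167.5, 120.4]
gripper_width: 33.9
y [127.16260163 194.82926829] [521.1 342.3 146. ] 1073.587
g [151.52173913 193.75      ] [523.9 283.7 146. ] 1070.5251
b [177.02521008 193.        ] [525.9 223.5 146. ] 1070.7627
r [201.98305085 192.29661017] [527.8 165.3 146. ] 1068.3737
```

View pics/end.png

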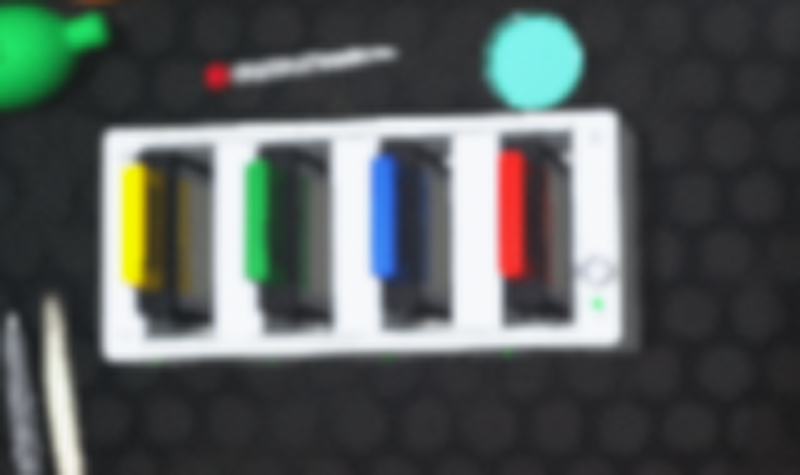

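All four drives stand in order yellow, green, blue, red, with red next to the button, and the arm is clear.

```bash
python3 -c "
from cell import hand_in
print(hand_in())"
```

```text
the job is handed in; nothing more can be done
None
```

All four drives now stand in the white dock in their original order (yellow, green, blue, red, with red at the power-button end), each lowered until it touched its bay floor before release, and the job is handed in; no verdict came back.

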